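# Seat the plate carrier in the loading deck

### The arm

A 6-joint arm with a two-finger parallel gripper is mounted at the origin on the work surface. World frame = base frame: x ahead of the robot, y to its left, z up, the work surface at z = 0. Lengths are in m, angles in rad, forces in N, time in s.
With the tool pointing down it reaches from about 0.25 to 0.775 m from the base axis. Payload 4 kg.
Tool frame: the origin (TCP) lies midway between the tips of the shut fingers; the grasp point (between the pads) lies 19 mm behind it; z points along the fingers, y is the line along which they close (so a half turn about z gives the same grasp; the last joint's range is limited). The gripper opens to 94 mm and grips with 3 to 60 N. Pads are 16 mm wide; open, the fingers measure 119 mm over their backs; the gripper's body (75 mm by 177 mm) begins 78 mm behind the grasp point.
Start: joints at [-1.211, 0.087, 1.371, -0, 1.684, -0.103], TCP at [0.246, -0.492, 0.206] pointing down, gripper open.
Joint ranges: [-3.1, 3.1], [-0.76, 2.03], [0.27, 2.55], [-1.08, 4.22], [0.17, 2.65], [-2.57, 2.57]. Speed limits (rad/s): [2.79, 2.79, 3.14, 3.14, 3.14, 3.14].

### API

Orientations are given as [roll, pitch, yaw] about the fixed x, y, z axes, in that order (R = Rz(yaw) Ry(pitch) Rx(roll)).
In Python, from bench import get_obs, snapshot, close_job gives the robot as it stands. The module is installed in compiled form; this text tells all that it offers.
- The arm moves only by the tool drive_tool, never from a script. Its argument "commands" is a list of rows, each a list of 6 numbers: the shift along the tool's x, y, z in units of 0.04 m (1.0 is 0.04 m), then the turn, a rotation vector about the tool's x, y, z in units of 0.1 rad (1.0 is 0.1 rad). In form: [[dx, dy, dz, wx, wy, wz], ...]. A call has 1 to 20 rows; each row shifts and turns the commanded pose from where the row before left it, along the tool's axes as they then stand; what a row does not reach is not made up. A row lasts 1/8 s, in which the tool goes at most 62.5 mm and 10.7 degrees, less where a joint would pass 70% of its speed; a pose out of reach is approached as far as the arm can. A call with a number of a shift or a turn outside -1 to 1 is refused whole. A call with a gripper value outside its range is refused whole. "gripper" is the closure, from 0 (fully open) to 1 (shut), set as the call begins (left out, the last holds). The fingers move at their own pace and stop on an object; the grip force is fixed at half the most. Time passes only in rows, so rows that do not move let the fingers close. It gives the time, the measured TCP pose, the force, the opening and the grip force at its end, in the units of the state.
- get_obs(): the state, without advancing time (a new reading comes with each control period).
- snapshot(name): name is "side" or "top" or "wrist"; returns a dict with "image" (400x640x3 uint8, blue, green, red), "range_z" (400x640 float32, m along the optical axis (not along the pixel's ray), 0 where there is no reading), "fx", "fy", "cx", "cy" (pixels), "k1" (the pictures are not rectified: a ray, as slopes to the right and down, at radius r is drawn at 1 + k1 r^2 times it, then the intrinsics apply), "rvec" (rotation vector, rad) and "tvec" (3), from world to camera coordinates, as OpenCV has them. Camera axes: x right, y down, z forward; pixel columns grow to the right and rows downward; lengths in m; the calibration is good to about 2 mm. A picture is of the moment at which its call begins.
- close_job(): hands the job in; it is judged then, once.
The state is a dict: "time": time; "joint_positions": joint angles; "qvel": joint speeds; "joint_torque": joint torques, N m; "tool_pos": TCP position; "ee_rot": TCP orientation; "wrist_force": force on the tool from outside, world axes, zero at the start; "wrist_torque": the same for the moment, N m; "width": finger opening in m; "finger_force": force on a finger pad.
Only numpy, scipy, OpenCV 4.12 (cv2) and the standard library are available. Lean on these libraries where they do the work, as an engineer would, in place of code of your own. Each camera call takes 0.05 s, during which the arm holds its last target. There are 200 camera calls.

### The job

Two black carriers wait on the runners of the white loading deck. With the fingertips, gently push the one that holds the blue well plate by its yellow end bar, sliding it along its lane towards the deck's white end block only until you feel it drop into its locating notches, then draw back. Lift nothing, keep the blue plate in its nest, and leave the other carrier with its orange tip box and everything else where they are.

Things in the scene. Friction and masses are not known exactly. Their poses are not given: they have to be found in the camera images.
- deck: White loading deck fixed to the table, 380 x 250 mm. Origin on the table surface. Deck x runs along the two lanes in the pushing direction (towards the white end block), z up; the base plate, 10 mm thick, reaches from x = -170 to +210 mm, y = -125 to +125 mm.
- lanes (a point): Point on the deck, 22 mm above its origin, same axes. The lanes are centred 60 mm to its +y and -y side. Each lane is 103 mm wide between grey guide walls (tops 36 mm above the table) and has four steel runner strips, tops at this height. Runners and walls run from deck x = -165 to +180 mm; the lanes are open at the -x end and empty behind and ahead of the carriers.
- seat (a point): Point on the deck at deck x = 75 mm, y = 0, 16 mm above the table, same axes. A carrier is seated when its origin is beside this point (60 mm to its side, in the lane; play 3 mm along the lane) and at its height: its feet are then in the green-floored runner notches, 6 mm deep, 20 mm long. Green marks on the walls at deck x = 2.5 mm show where the yellow bar's outer face then is.
- end_block (a point): Top centre of the deck's white end block, 44 mm above the table, which closes both lanes from deck x = 180 to 210 mm. It is not the stop: a carrier pushed out past its notches would reach it.
- carrier: The carrier to be slid, loose, 0.45 to 0.7 kg: black board 145 (x) x 100 (y) mm with a yellow bar at its -x end and the blue well plate in its nest. It waits in either lane, its x along deck x, its origin at deck x = -85 to -25 mm. Origin at its centre, level with the undersides of its feet: 22 mm above the table on the runners, 16 mm when seated. Board top 18 mm above the origin, nest rim 22 mm.
- push_face (a point): Middle of the outer upright face of the carrier's yellow end bar, the face to push: 72.5 mm behind the carrier's origin (its local -x) and 17 mm above it; the face is 100 mm wide and reaches from 8 to 26 mm above the carrier's origin. Axes as the carrier's.
- feet (a point): The carrier's origin again. Its four feet, 14 mm long, 8 mm high (at x = +55, y = +-22 mm and x = -55, y = +-40 mm), let it drop level by 6 mm at the seat and nowhere else; the upright notch ends then stop it. Sliding it takes 1 to 5 N; the stop is rigid: near the seat push at 30 mm/s or slower (over 45 N on the carrier is too rough).
- plate: Blue well plate with 24 pale wells, 128 x 85 x 15 mm, loose in the nest of the carrier to be slid. Origin at the centre of its underside, on the board 18 mm above the carrier's origin, x along the carrier.
- other_carrier: The other carrier, exactly like the first (same axes and origin), in the other lane, holding the orange tip box. Leave it alone.
- tip_box: Orange tip box with pale lid, 124 x 84 x 42 mm, in the nest of the other carrier. Origin at the centre of its underside.
- vial: Small amber vial with red cap, 22 mm diameter, 45 mm high, standing on the deck's white end block. Origin at the centre of its underside.
- bottle: Clear reagent bottle with blue cap, 70 mm diameter, 150 mm high, left of the deck. Origin at the centre of its underside.
- tube_rack: Green tube rack with ten capped tubes, 160 x 70 x 66 mm, beyond the deck. Origin at the centre of its underside.
- beaker: Glass beaker, 72 mm diameter, 90 mm high, left of the deck. Origin at the centre of its underside.
- dish: Flat clear dish, 90 mm diameter, 15 mm high, right of the deck. Origin at the centre of its underside.
- pipette: White pipette lying on the table right of the deck, about 270 mm long and 24 mm high, x along it towards the tip. Origin under its middle.
Not all that is in view belongs to the job. Leave any green or pink look-alike of the carrier alone.

How it is judged:
By the outcome, as a careful person would: the job done as asked, in the order asked, and still so for the second after the job is handed in, with the robot touching nothing.
It also fails if it takes over 38 s, if anything falls off the work surface, if the arm or the gripper's body presses on something with over 40 N, if the wrist force passes 120 N, or if a joint passes its speed limit or range.

## Working session

There is one attempt and no reset: what is moved stays moved. The work goes in short steps, Python scripts to look and compute and a tool call to move; the robot and the scene stay as the last step left them, time stands still between calls to the robot, and variables do not carry over. Pictures are saved under pics/ and viewed, at most 10 in all, crops included, and the job is handed in when it is done.

Besides the shell and the picture viewer there is one more tool, called after "Emit:" by a JSON object that holds its "method" and its "body". drive_tool: Moves the arm, as the interface text tells. Its arguments: {"type":"object","properties":{"commands":{"type":"array"},"gripper":{"type":"number"}},"required":["commands"]}

```bash
mkdir -p pics; cat > h.py <<'E'
import numpy as np, cv2
from bench import get_obs, snapshot
def pts(s,uv):
    """pixel list -> world points using range_z (median 3x3)"""
    R,_=cv2.Rodrigues(np.array(s["rvec"],float)); t=np.array(s["tvec"],float).ravel()
    out=[]
    for u,v in uv:
        d=np.array([(u-s["cx"])/s["fx"],(v-s["cy"])/s["fy"]]); x=d.copy()
        for _ in range(20): x=d/(1+s["k1"]*(x@x))
        w=s["range_z"][int(v)-1:int(v)+2,int(u)-1:int(u)+2]; w=w[w>0]
        z=np.median(w) if len(w) else np.nan
        out.append(R.T@(np.array([x[0]*z,x[1]*z,z])-t))
    return np.array(out)
def ray(s,uv,h):
    """pixel -> world at height h"""
    R,_=cv2.Rodrigues(np.array(s["rvec"],float)); t=np.array(s["tvec"],float).ravel(); out=[]
    for u,v in uv:
        d=np.array([(u-s["cx"])/s["fx"],(v-s["cy"])/s["fy"]]); x=d.copy()
        for _ in range(20): x=d/(1+s["k1"]*(x@x))
        c=-R.T@t; r=R.T@np.array([x[0],x[1],1]); out.append(c+r*(h-c[2])/r[2])
    return np.array(out)
E
python3 - <<'E'
from h import *
o=get_obs(); print(o)
for n in("top","side"):
    s=snapshot(n); cv2.imwrite(f"pics/{n}1.png",s["image"]); np.savez(f"{n}1.npz",**s)
E
```

```text
{'time': 0.0, 'joint_positions': array([-1.21111987e+00,  8.79245030e-02,  1.37226528e+00, -9.32585666e-06,
        1.68361081e+00, -1.03125920e-01]), 'qvel': array([ 0.00106367, -0.00013821,  0.00187445,  0.00091366,  0.00032128,
        0.00031703]), 'joint_torque': array([-8.38698743e-04, -3.40187502e+01, -3.02429688e+01,  7.17230444e-02,
        3.28892225e-02, -1.60773566e-04]), 'tool_pos': array([ 0.24533259, -0.49162287,  0.20431527]), 'ee_rot': array([-3.13939549e+00, -2.18072385e-04,  4.62801094e-01]), 'wrist_force': array([ 0.50712649, -0.42466906, -0.17610702]), 'wrist_torque': array([ 0.01427239, -0.01895213,  0.04496167]), 'finger_force': 0.0, 'width': 0.09417336988634996}
```

View pics/top1.png

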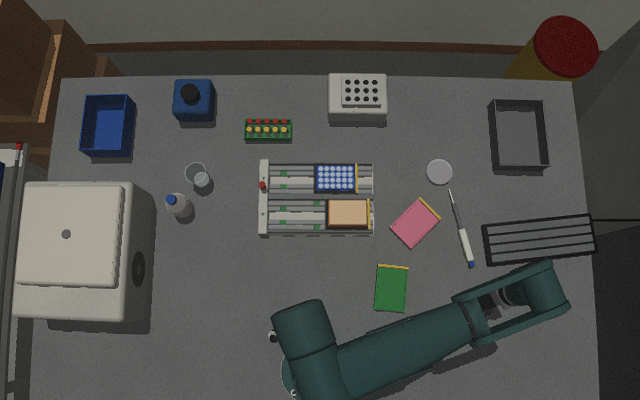

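View pics/side1.png

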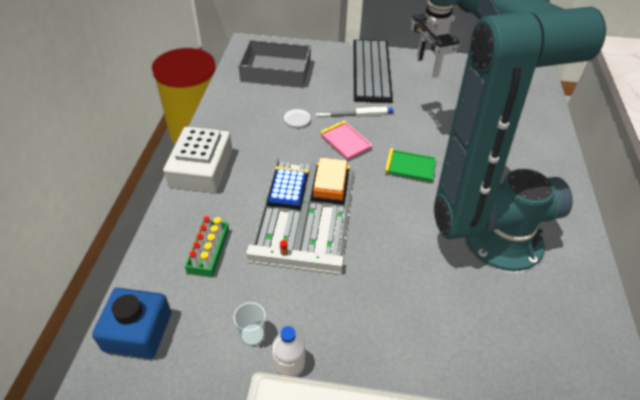

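The top view shows the end block at the left (263,198), with the lanes running right to left.

Four candidates:
- blue-plate carrier in the far lane, (337,178)
- orange tip-box carrier in the near lane, (347,213)
- pink look-alike, (415,222)
- green look-alike, (391,288)

The one at (337,178) fits: black board, blue plate with pale wells, and a yellow bar at its right (-x) end. I'll confirm it in a crop and measure.

```bash
python3 - <<'E'
from h import *
s=dict(np.load("top1.npz")); im=s["image"]
c=cv2.resize(im[150:250,250:385],None,fx=5.9,fy=5.9,interpolation=cv2.INTER_CUBIC); cv2.imwrite("pics/crop1.png",c)
hsv=cv2.cvtColor(im,cv2.COLOR_BGR2HSV)
def mask(lo,hi,x0,x1,y0,y1):
    m=cv2.inRange(hsv,lo,hi); k=np.zeros_like(m); k[y0:y1,x0:x1]=m[y0:y1,x0:x1]; return k
for nm,m,h in (("yellow",mask((18,90,80),(35,255,255),345,372,155,200),.048),("blue",mask((105,120,50),(130,255,255),305,360,155,200),.055),("green",mask((45,80,60),(85,255,255),255,345,155,240),.036)):
    n,l,st,ce=cv2.connectedComponentsWithStats(m)
    for i in range(1,n):
        if st[i,4]>3:
            print(nm,st[i],ce[i].round(1),ray(s,[ce[i]],h).round(4),pts(s,[ce[i]]).round(4))
    if nm!="green":
        ys,xs=np.where(m); r=cv2.minAreaRect(np.float32(np.c_[xs,ys])); print(r, ray(s,cv2.boxPoints(r),h).round(4).tolist())
E
```

```text
yellow [355 163   3  30  86] [356.  177.2] [[ 0.6187 -0.134   0.048 ]] [[ 0.6187 -0.134   0.0482]]
((357.7049560546875, 182.47262573242188), (38.59459686279297, 10.648649215698242), 71.07535552978516) [[0.6569, -0.1028, 0.048], [0.6689, -0.1362, 0.048], [0.5459, -0.1753, 0.048], [0.5343, -0.1423, 0.048]]
blue [316 165  10  26  87] [318.1 180.2] [[ 0.6064 -0.0096  0.055 ]] [[ 0.6069 -0.0096  0.053 ]]
blue [322 165   3   2   6] [323.  165.5] [[ 0.6561 -0.0254  0.055 ]] [[ 0.6581 -0.0255  0.0476]]
blue [328 165   3   2   6] [329.  165.5] [[ 0.6562 -0.0451  0.055 ]] [[ 0.6596 -0.0455  0.0427]]
blue [334 165   3   3   7] [335.  165.7] [[ 0.6555 -0.0648  0.055 ]] [[ 0.6593 -0.0654  0.0415]]
blue [340 165   3   3   7] [341.  165.7] [[ 0.6556 -0.0845  0.055 ]] [[ 0.6586 -0.0851  0.0441]]
blue [345 165   4   3   7] [346.6 165.6] [[ 0.6562 -0.1028  0.055 ]] [[ 0.6588 -0.1035  0.0456]]
blue [340 165  15  26  92] [350.3 180.7] [[ 0.6053 -0.1147  0.055 ]] [[ 0.6055 -0.1147  0.0542]]
blue [327 169   5   5  11] [329.2 171. ] [[ 0.6375 -0.0457  0.055 ]] [[ 0.6382 -0.0458  0.0523]]
blue [321 170   5 
[... 1434 characters left out ...]
.0, 177.5), (25.0, 38.0), 90.0) [[0.6577, -0.0024, 0.055], [0.6583, -0.1273, 0.055], [0.5741, -0.1262, 0.055], [0.5736, -0.0028, 0.055]]
green [281 172   6   4  24] [283.5 173.5] [[0.6334 0.105  0.036 ]] [[0.6381 0.1063 0.0178]]
green [281 185   5   4  18] [283.  186.3] [[0.5897 0.1059 0.036 ]] [[0.5949 0.1074 0.0137]]
green [314 202   6   4  24] [316.5 203.5] [[ 0.5327 -0.0046  0.036 ]] [[ 0.5367 -0.0046  0.0151]]
green [281 207   5   4  20] [283.  208.5] [[0.5156 0.1046 0.036 ]] [[0.5192 0.1059 0.0161]]
green [280 220   6   4  21] [282.9 221.6] [[0.4725 0.1043 0.036 ]] [[0.4756 0.1057 0.016 ]]
green [314 226   6   4  23] [316.4 227.4] [[ 0.4538 -0.0045  0.036 ]] [[ 0.4569 -0.0046  0.0146]]
```

View pics/crop1.png

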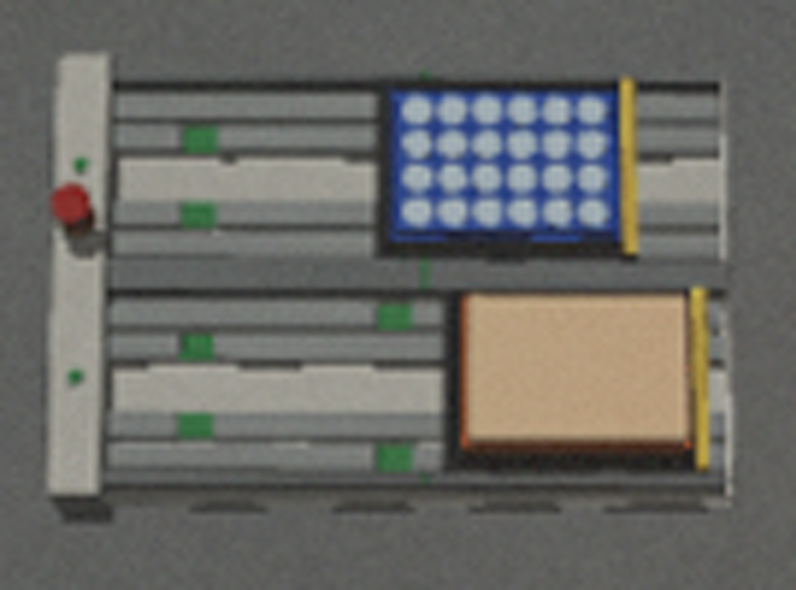

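The crop confirms it: the plate with 24 pale wells sits in the far lane with its yellow bar on the right (crop x≈628), and the orange box is in the near lane.

The front notches and wells agree that deck x is along world +y. The lane centre is at x≈0.617, the bar face at y≈-0.138, and the seated face at y≈-0.021, so the travel is about 117 mm.

First I'll turn the tool so its x axis runs along the lane, and part-close the fingers to fit between the walls.

Emit:
{"method": "drive_tool", "body": {"commands": [[0,0,0,0,0,-1],[0,0,0,0,0,-1],[0,0,0,0,0,-1],[0,0,0,0,0,-1],[0,0,0,0,0,-1],[0,0,0,0,0,-1],[0,0,0,0,0,-1],[0,0,0,0,0,-1],[0,0,0,0,0,-1],[0,0,0,0,0,-1],[0,0,0,0,0,-1],[0,0,0,0,0,-0.08],[0,0,0,0,0,0]], "gripper": 0.5}}

```text
time: 1.72
tool_pos: [0.2455, -0.492, 0.2051]
ee_rot: [-3.141, -0.001, 1.57]
wrist_force: [0.3, 0.8, -0.6]
width: 0.0471
finger_force: 0.0
```

Emit:
{"method": "drive_tool", "body": {"commands": [[0.77,0.93,0,0,0,0],[0.77,0.93,0,0,0,0],[0.77,0.93,0,0,0,0],[0.77,0.93,0,0,0,0],[0.77,0.93,0,0,0,0],[0.77,0.93,0,0,0,0],[0.77,0.93,0,0,0,0],[0.77,0.93,0,0,0,0],[0.77,0.93,0,0,0,0],[0.77,0.93,0,0,0,0],[0,0,0.8,0,0,0],[0,0,0.8,0,0,0],[0,0,0.8,0,0,0],[0,0,0,0,0,0],[0,0,0,0,0,0]]}}

```text
time: 3.6
tool_pos: [0.6182, -0.1844, 0.1109]
ee_rot: [3.14, 0.001, 1.57]
wrist_force: [0.3, -0.5, 0.8]
width: 0.0475
finger_force: 0.0
```

```bash
python3 - <<'E'
from h import *
s=snapshot("wrist"); cv2.imwrite("pics/w1.png",s["image"]); np.savez("w1.npz",**s); print(get_obs()["tool_pos"])
hsv=cv2.cvtColor(s["image"],cv2.COLOR_BGR2HSV); m=cv2.inRange(hsv,(18,90,80),(35,255,255))
n,l,st,ce=cv2.connectedComponentsWithStats(m)
for i in range(1,n):
    if st[i,4]>100:
        r=cv2.minAreaRect(np.float32(np.argwhere(l==i)[:,::-1])); print(st[i],ray(s,cv2.boxPoints(r),.048).round(4).tolist(),pts(s,[ce[i]]).round(4))
E
```

```text
[ 0.61859296 -0.18462524  0.11167412]
[ 253  144  117   11 1160] [[0.5692, -0.1382, 0.048], [0.5696, -0.1298, 0.048], [0.6674, -0.1299, 0.048], [0.6678, -0.1383, 0.048]] [[ 0.6193 -0.1339  0.0485]]
[ 120  187  117   12 1042] [[0.4499, -0.1675, 0.048], [0.553, -0.1665, 0.048], [0.5525, -0.1756, 0.048], [0.4485, -0.1767, 0.048]] [[ 0.5021 -0.1719  0.0486]]
[ 26 215  26  34 520] [[0.3562, -0.1937, 0.048], [0.378, -0.1907, 0.048], [0.3755, -0.2218, 0.048], [0.353, -0.2251, 0.048]] [[ 0.3399 -0.2163  0.0251]]
[208 262  20  58 422] [[0.5147, -0.2989, 0.048], [0.5247, -0.2374, 0.048], [0.5408, -0.2388, 0.048], [0.5317, -0.3003, 0.048]] [[ 0.5944 -0.1576  0.2271]]
[394 263  21  57 386] [[0.6946, -0.2403, 0.048], [0.7099, -0.2376, 0.048], [0.7244, -0.2982, 0.048], [0.7082, -0.3012, 0.048]] [[ 0.6426 -0.1583  0.2265]]
[ 183  332  330   14 2256] [[0.4895, -0.3178, 0.048], [0.822, -0.3164, 0.048], [0.8247, -0.3306, 0.048], [0.488, -0.332, 0.048]] [[ 0.6328 -0.1658  0.2345]]
```

View pics/w1.png

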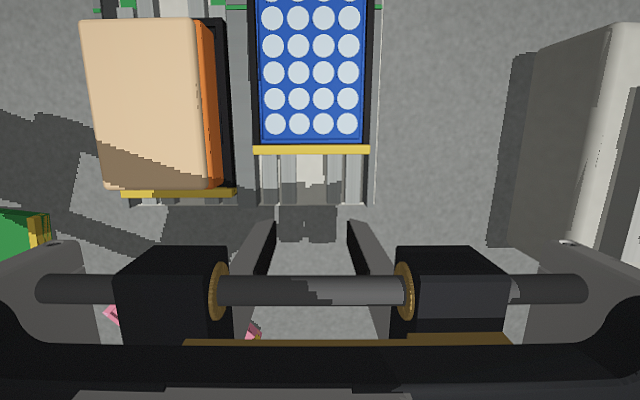

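The wrist view shows the yellow bar at rows 144-155, x 0.569..0.668, with its outer face at y=-0.138. The fingers are centred behind it and the lane behind it is clear. I'll lower to mid-bar height and come up just short of the face.

Emit:
{"method": "drive_tool", "body": {"commands": [[0,0,0.5,0,0,0],[0,0,0.5,0,0,0],[0,0,0.5,0,0,0],[0,0,0.5,0,0,0],[0.2,0,0,0,0,0],[0.2,0,0,0,0,0],[0.2,0,0,0,0,0],[0.1,0,0,0,0,0],[0,0,0,0,0,0],[0,0,0,0,0,0]]}}

```text
time: 4.9
tool_pos: [0.6177, -0.1563, 0.0298]
ee_rot: [3.141, 0.0, 1.571]
wrist_force: [0.7, -0.2, -0.3]
width: 0.0471
finger_force: 0.0
```

Emit:
{"method": "drive_tool", "body": {"commands": [[0.06,0,0,0,0,0],[0.06,0,0,0,0,0],[0.06,0,0,0,0,0],[0.06,0,0,0,0,0],[0.06,0,0,0,0,0],[0.06,0,0,0,0,0],[0.08,0,0,0,0,0],[0.08,0,0,0,0,0],[0.08,0,0,0,0,0],[0.08,0,0,0,0,0],[0.08,0,0,0,0,0],[0.08,0,0,0,0,0],[0.08,0,0,0,0,0],[0.08,0,0,0,0,0]]}}

```text
time: 6.65
tool_pos: [0.6175, -0.116, 0.0294]
ee_rot: [-3.142, 0.0, 1.571]
wrist_force: [-0.7, -3.4, -0.0]
width: 0.0473
finger_force: 1.6
```

Emit:
{"method": "drive_tool", "body": {"commands": [[0.08,0,0,0,0,0],[0.08,0,0,0,0,0],[0.08,0,0,0,0,0],[0.08,0,0,0,0,0],[0.08,0,0,0,0,0],[0.08,0,0,0,0,0],[0.08,0,0,0,0,0],[0.08,0,0,0,0,0],[0.08,0,0,0,0,0],[0.08,0,0,0,0,0],[0.08,0,0,0,0,0],[0.08,0,0,0,0,0],[0.08,0,0,0,0,0],[0.08,0,0,0,0,0],[0.08,0,0,0,0,0],[0.08,0,0,0,0,0],[0.08,0,0,0,0,0],[0.08,0,0,0,0,0]]}}

```text
time: 8.9
tool_pos: [0.6175, -0.0584, 0.0295]
ee_rot: [-3.142, 0.0, 1.571]
wrist_force: [0.4, -2.9, -0.7]
width: 0.0474
finger_force: 1.4
```

```bash
cat > y.py <<'E'
from h import *
import sys
s=snapshot("wrist"); cv2.imwrite(f"pics/{sys.argv[1]}.png",s["image"]); o=get_obs(); print(o["tool_pos"],o["wrist_force"])
hsv=cv2.cvtColor(s["image"],cv2.COLOR_BGR2HSV); m=cv2.inRange(hsv,(18,90,80),(35,255,255))
n,l,st,ce=cv2.connectedComponentsWithStats(m)
for i in range(1,n):
    p=pts(s,[ce[i]])[0]
    if st[i,4]>100 and p[2]<.06:
        r=cv2.minAreaRect(np.float32(np.argwhere(l==i)[:,::-1])); print(st[i],ray(s,cv2.boxPoints(r),p[2]).round(4).tolist(),p.round(4))
E
python3 y.py w2
```

```text
[ 0.61754314 -0.05778007  0.02945628] [ 0.02492992 -2.37162489 -1.2782246 ]
[ 229  211  167   17 2477] [[0.5686, -0.049, 0.0479], [0.5692, -0.039, 0.0479], [0.6675, -0.0391, 0.0479], [0.6681, -0.049, 0.0479]] [ 0.6184 -0.044   0.0479]
```

Emit:
{"method": "drive_tool", "body": {"commands": [[0.06,0,0,0,0,0],[0.06,0,0,0,0,0],[0.06,0,0,0,0,0],[0.06,0,0,0,0,0],[0.06,0,0,0,0,0],[0.06,0,0,0,0,0],[0.06,0,0,0,0,0],[0.06,0,0,0,0,0],[0.04,0,0,0,0,0],[0.04,0,0,0,0,0]]}}

```text
time: 10.2
tool_pos: [0.6175, -0.0361, 0.0294]
ee_rot: [-3.142, 0.0, 1.571]
wrist_force: [0.2, -3.2, -2.1]
width: 0.0471
finger_force: 1.4
```

Emit:
{"method": "drive_tool", "body": {"commands": [[0.04,0,0,0,0,0],[0.04,0,0,0,0,0],[0.04,0,0,0,0,0]]}}

```text
time: 10.58
tool_pos: [0.6176, -0.0315, 0.0296]
ee_rot: [3.141, 0.001, 1.571]
wrist_force: [1.1, -2.8, -1.5]
width: 0.0471
finger_force: 1.6
```

```bash
python3 y.py w3
```

```text
[ 0.61767075 -0.03127141  0.02966481] [ 0.21659443 -2.60053899 -1.2760863 ]
[ 232  209  162   15 2387] [[0.5694, -0.0127, 0.042], [0.6682, -0.0127, 0.042], [0.6688, -0.0217, 0.042], [0.5689, -0.0217, 0.042]] [ 0.6187 -0.0172  0.042 ]
```

The bar top now reads 0.042, a 6 mm drop, with the face at y≈-0.022 against the expected -0.021 (play 3 mm). I'll draw back and check that it sits level.

Emit:
{"method": "drive_tool", "body": {"commands": [[-0.1,0,0,0,0,0],[-0.3,0,0,0,0,0],[-0.5,0,0,0,0,0],[-0.5,0,0,0,0,0],[-0.5,0,-0.5,0,0,0],[-0.5,0,-0.8,0,0,0],[0,0,-0.8,0,0,0],[0,0,0,0,0,0],[0,0,0,0,0,0]]}}

```text
time: 11.75
tool_pos: [0.6168, -0.1277, 0.1121]
ee_rot: [-3.14, -0.0, 1.57]
wrist_force: [0.1, 0.2, -0.6]
width: 0.0471
finger_force: 0.0
```

```bash
python3 y.py w4; python3 - <<'E'
from h import *
s=snapshot("top"); cv2.imwrite("pics/crop4.png",cv2.resize(s["image"][150:250,250:385],None,fx=5.9,fy=5.9,interpolation=cv2.INTER_CUBIC))
# plate heights along lane, all pixels
uv=[(u,v) for u in range(270,345) for v in range(164,192)]; p=pts(s,uv)
for y in np.arange(-.02,.125,.02):
    k=(abs(p[:,1]-y)<.006)&(abs(p[:,0]-.618)<.03); print(round(y,2),k.sum(),np.median(p[k,2]).round(4) if k.any() else "")
s=snapshot("wrist"); uv=[(u,v) for u in range(150,450,3) for v in range(2,200,3)]; p=pts(s,uv)
for y in np.arange(-.01,.125,.02):
    k=(abs(p[:,1]-y)<.006)&(abs(p[:,0]-.618)<.035); print("w",round(y,2),k.sum(),np.median(p[k,2]).round(4) if k.any() else "")
E
```

```text
[ 0.61643766 -0.12734635  0.11129651] [-0.11816291  0.56509472 -0.4095635 ]
[ 253   72  121   13 1474] [[0.5686, -0.024, 0.0416], [0.569, -0.0146, 0.0416], [0.6682, -0.0148, 0.0416], [0.6686, -0.0242, 0.0416]] [ 0.618  -0.0192  0.0416]
[227 245  13  12 104] [[0.5392, -0.1649, 0.0478], [0.5503, -0.1648, 0.0478], [0.5496, -0.1758, 0.0478], [0.5384, -0.1759, 0.0478]] [ 0.5436 -0.1698  0.0478]
-0.02 55 0.0398
0.0 72 0.0481
0.02 52 0.0492
0.04 54 0.0492
0.06 58 0.0487
0.08 65 0.0489
0.1 70 0.049
0.12 51 0.0375
w -0.01 173 0.044
w 0.01 179 0.0487
w 0.03 180 0.0487
w 0.05 0 
w 0.07 0 
w 0.09 0 
w 0.11 0
```

View pics/crop4.png

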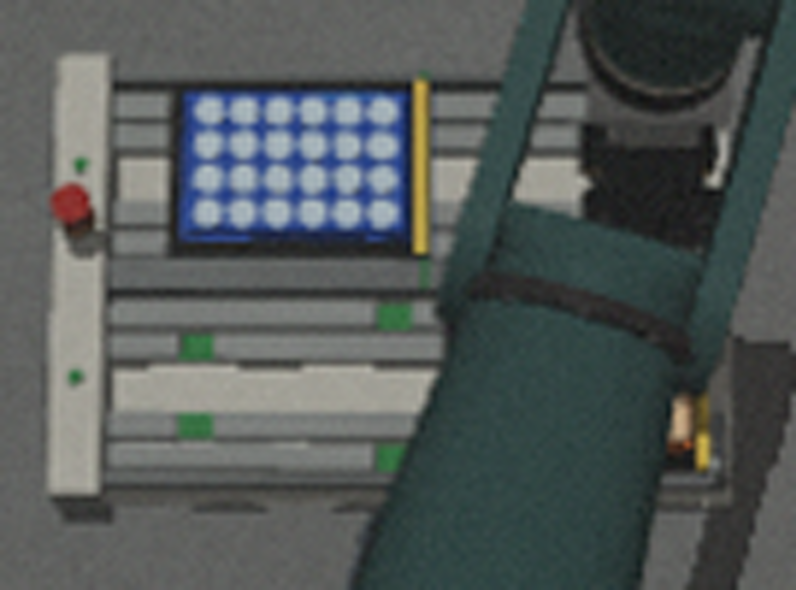

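View pics/w4.png

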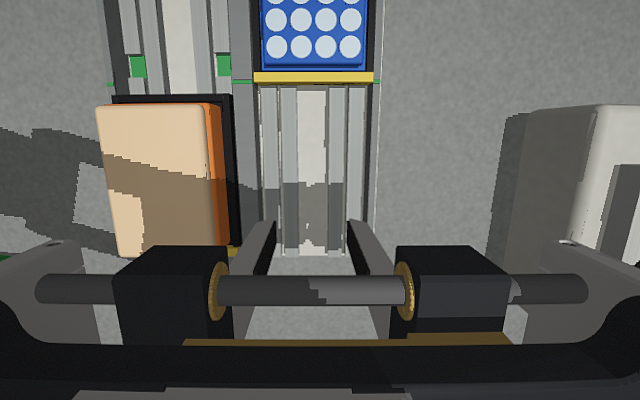

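The carrier is seated. The plate top is level at 49 mm along its whole length, the bar is between the green marks (wrist image row ~80), and the tip-box carrier hasn't moved. The robot is clear, so I'm handing the job in.

```bash
python3 -c "
from bench import close_job
print(close_job())"
```

```text
the job is handed in; nothing more can be done
None
```

The blue-plate carrier was pushed gently (about 3 N) along its lane until it dropped 6 mm into its notches and sat level; the arm then drew back, the other carrier stayed put, and the job was handed in at about 12 s (no verdict was returned).

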